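Shut down the studio wax warmer and take its lid off

TASK

Switch off the wax warmer by turning its black dial anticlockwise all the way to its end stop, while the lid is still on. Then lift the lid off the pot by its knob and set it down, the same way up, on the middle of the round cork mat, without dropping it. Do not touch the wet painting, and leave the other things on the table where they are.

Things in the scene. Friction and masses are not known exactly. Their poses are not given: they have to be found in the camera images.
- warmer: grey wax warmer, fixed to the table; housing 170 (x) x 270 (y) x 55 high, its flat top at z = 55; a round steel pot (outer diameter 128, inner 118, rim at z = 100) stands up from it, centred at (0, +55); the dial is on its top, with its axis at (0, -85). Origin: centre of the underside; z up
- dial (a joint): angle of the warmer's dial in rad: 0 is off, its end stop, fully anticlockwise seen from above; grows clockwise up to 4.7; about 0.06 N m to turn
- dial_grip (a point): on the dial's vertical axis, at the height to grip, 92 above the table; turns with the dial: a black disc of diameter 48 (top 69 above the table) with an upright bar across it, 46 long (point's x), 14 thick (y), top 99 above the table. A white pointer stripe on the bar's top and end lies towards the point's -x; at off it points to the red mark, to the warmer's -x
- pot_rim (a point): centre of the pot's rim, 100 mm above the table
- lid: loose aluminium lid, about 200 g, on the pot at the start: a plug of diameter 108, 10 deep, that sits loosely inside the pot, below a flange of diameter 136, 5 thick (z = 10 to 15), and on top a dark wooden knob of diameter 28 from z = 19 to z = 49. Origin: centre of the plug's underside; z up. On the pot its origin is 90 mm above the table
- mat: round cork mat fixed flat to the table, diameter 180, 8 thick. Origin: centre of its underside
- canvas: wet painting on a small canvas lying flat, fixed, 150 x 180 x 20 high, dark blue, not to be touched. Origin: centre of its underside
- tube_red: loose red paint tube lying flat, 143 long (x) x 34 x 24 high, bystander. Origin: underside, mid-length
- tube_blue: loose blue paint tube, same size, bystander
- knife_a: loose palette knife lying flat, 187 long (x, blade to +x), 18 high, bystander. Origin: underside, 60 from the handle's end
- knife_b: loose palette knife, same size, bystander
- brush_cup: blue cup with brushes, diameter 72, about 210 high with the brushes, bystander. Origin: centre of the underside
- bowl: white bowl, diameter 110, 75 high, bystander. Origin: centre of the underside
- jar: glass jar with orange cap, diameter 63, 66 high, bystander. Origin: centre of the underside
Mind the look-alikes: they are no part of the job. What is meant by the lid is not red, and is the larger of those in its own colour.

How it is judged (in metres and radians):
On the way, in this order (a step that is already met when the one before it is completed fails the run):
1. the dial is at its off stop, with the lid still on the pot (value of joint dial below 0.08 rad and distance between lid and pot_rim below 0.02 m), for 0.2 s.
2. the lid is lifted clear of the pot (z of lid in the frame of pot_rim above 0.015 m), for 0.1 s.
At the end, for the whole second after the job is handed in: the dial is within 0.08 rad of its off stop; the lid lies flat and the same way up on the cork mat (within 4 mm of its top in height, tilt under 0.08 rad), its centre within 35 mm of the mat's centre, at rest (value of joint dial below 0.08 rad and horizontal distance between lid and mat below 0.035 m and z of lid in the frame of mat between 0.004 and 0.012 m and angle between lid's own z axis and vertical below 0.08 rad and linear speed of lid below 0.02 m/s); the robot touches nothing.
It fails at once if the lid is dropped: it moves faster than 0.5 m/s with no finger on it (contact force between lid and the fingers below 0.05 N and linear speed of lid above 0.5 m/s).
It fails at once if anything touches the wet painting (contact force between canvas and anything else above 0.3 N).
It fails at once if a tube, palette knife, cup, bowl or jar is moved by more than 30 mm (distance of any of tube_red, tube_blue, knife_a, knife_b, brush_cup, bowl, jar from where it was at the start of the episode above 0.03 m).
It also fails if it takes over 64 s, if anything falls off the work surface, if the arm or the gripper's body presses on something with over 40 N, if the wrist force passes 120 N, or if a joint passes its speed limit or range.

ROBOT

A 6-joint arm with a two-finger parallel gripper is mounted at the origin on the work surface. World frame = base frame: x ahead of the robot, y to its left, z up, the work surface at z = 0. Lengths are in mm, angles in degrees, forces in N, time in s.
With the tool pointing down it reaches from about 300 to 850 mm from the base axis. Payload 4.2 kg.
Tool frame: the origin (TCP) lies between the finger pads; the fingertips stand 22 mm ahead of it and the grasp point (between the pads) lies 3 mm ahead of it; z points along the fingers, y is the direction in which the jaws open and shut (so a half turn about z gives the same grasp; the last joint's range is limited). The gripper opens to 91 mm and grips with 3 to 60 N. Pads are 32 mm wide; open, the fingers measure 118 mm over their backs; the gripper's body (76 mm by 178 mm) begins 60 mm behind the grasp point.
Start: joints at [-1.146, 18.312, 89.639, -0, 72.044, -1.146], TCP at [575.016, 0, 215.076] pointing down, gripper open.
Joint ranges: [-177.97, 177.97], [-48.28, 115.42], [12.27, 149.76], [-77.06, 257.06], [2.81, 150.46], [-146.56, 146.56]. Speed limits (degrees/s): [147.25, 147.25, 180, 180, 180, 180].

INTERFACE

Orientations are given as [roll, pitch, yaw] about the fixed x, y, z axes, in that order (R = Rz(yaw) Ry(pitch) Rx(roll)).
In Python, from workcell import * gives the robot as it stands.
- The arm moves only by the shell command python3 -m jog 'ROWS' [OPENING] [FORCE]. ROWS is text: rows parted by semicolons, each of 6 numbers parted by spaces: the shift along the tool's x, y, z in units of 0.5 m (1.0 is 0.5 m), then the turn, a rotation vector about the tool's x, y, z in units of pi/2 rad (1.0 is pi/2 rad). A call has 1 to 20 rows; each row is the pose to reach, as a shift and turn from the pose measured when the call began, along the tool's axes at that moment; what a row does not reach only later rows make up. A row lasts 1/12 s, in which the tool goes at most 41.7 mm and 7.16 degrees, less where a joint would pass 70% of its speed; a pose out of reach is approached as far as the arm can. A call with a number of a shift or a turn outside -1 to 1 is refused whole. A call with a gripper value outside its range is refused whole. OPENING is the opening, from -1 (shut) to 1 (fully open), set as the call begins (- or left out, the last holds). The fingers move at their own pace and stop on an object; FORCE is the grip in N (left out, the last holds). Time passes only in rows, so rows that repeat a pose let the fingers close. It gives the time, the measured TCP pose, the force and the opening at its end, in the units of the state.
- state(): the state, without advancing time (a new reading comes with each control period).
- grab_frame(name): name is "scene" or "side" or "wrist"; returns the picture (400x640x3 uint8, red, green, blue); there is no depth.
- calibration(name): a dict with "mtx" (3x3 intrinsics, pixels), "rvec" (rotation vector, rad) and "tvec" (3), from world to camera coordinates, as OpenCV has them. Camera axes: x right, y down, z forward; pixel columns grow to the right and rows downward; lengths in mm; the calibration is good to about 2 mm. A picture is of the moment at which its call begins: read the wrist's pose just before it. calibration takes no time and is no camera call; for the wrist camera it gives the pose at the moment of the call.
- job_done(): hands the job in, once; it reports no verdict.
Trained networks look in the newest picture that a camera, given by its name, has taken for a name from the list of things; names that differ only in an ending like _2 or _b are one class to them, and where a whole thing is asked for, a point or a joint stands for the part that bears it (a point fixed in the world has none). Each returns a list of dicts, best first, with "confidence" (0 to 1); they miss things now and then, are a little off and sometimes report something else, mostly with a low value. They report only what shows in the picture. A call takes as long as a camera call. They do not tell look-alikes from the thing itself.
- spot_in(query, camera): "rect" ([left, top, right, bottom] in pixels, round what is visible of it).
- tip_of(query, camera): "location" ([column, row] in pixels: a listed point, or the origin of a listed thing).
The state is a dict: "time_s": time; "qpos": joint angles; "qvel": joint speeds; "effort": joint torques, N m; "ee_pos": TCP position; "ee_rot": TCP orientation; "force": force on the tool from outside, world axes, zero at the start; "torque": the same for the moment, N m; "gripper_width": finger opening in mm.
Only numpy, scipy, OpenCV 4.12 (cv2) and the standard library are available. Lean on these libraries where they do the work, as an engineer would, in place of code of your own. Each camera call takes 0.05 s, during which the arm holds its last target. There are 200 camera calls.

## Working session

There is one attempt and no reset: what is moved stays moved. The work goes in short steps, Python scripts to look and compute and a shell command to move; the robot and the scene stay as the last step left them, time stands still between calls to the robot, and variables do not carry over. Pictures are saved under pics/ and viewed, about 8 in all and at most 12, crops included, and the job is handed in when it is done.

```bash
mkdir -p pics; cat > h.py <<'E'
from workcell import *
import numpy as np, cv2
from scipy.spatial.transform import Rotation as R
def cal(n):
    c=calibration(n); return np.array(c["mtx"],float),np.array(c["rvec"],float).ravel(),np.array(c["tvec"],float).ravel()
def back(c,px,z):
    K,r,t=c; M=cv2.Rodrigues(r)[0]; o=-M.T@t
    d=M.T@np.linalg.inv(K)@np.array([px[0],px[1],1.]); return o+d*(z-o[2])/d[2]
def proj(c,p): 
    K,r,t=c; return cv2.projectPoints(np.array(p,float).reshape(-1,3),r,t,K,None)[0].reshape(-1,2)
def save(n,img): cv2.imwrite("pics/"+n,cv2.cvtColor(img,cv2.COLOR_RGB2BGR))
E
python3 - <<'E'
from h import *
print(state())
H={"warmer":0,"dial_grip":92,"pot_rim":100,"lid":90,"mat":0,"canvas":0,"bowl":0,"jar":0,"brush_cup":0}
a=[]
for n in("scene","side"):
    im=grab_frame(n); a.append(im); c=cal(n)
    for q,z in H.items():
        print(n,q,[(np.round(d["location"]).tolist(),round(d["confidence"],2),back(c,d["location"],z).round()[:2].tolist()) for d in tip_of(q,n)[:4]])
    save(n+"0.png",im)
E
```

```text
{'time_s': 0.0, 'qpos': array([-1.14652214e+00,  1.83490440e+01,  8.97068518e+01,  1.19359832e-03,
        7.20433053e+01, -1.14593592e+00]), 'qvel': array([ 0.06286978, -0.05810693,  0.00254297,  0.01744404, -0.01875083,
       -0.03697707]), 'effort': array([-5.01459035e-04, -4.12465632e+01, -2.31973493e+01,  7.28826877e-02,
        4.58198413e-02, -1.41870069e-04]), 'ee_pos': array([5.74491668e+02, 1.14845402e-02, 2.14243294e+02]), 'ee_rot': array([-1.79900841e+02, -3.11851550e-03,  8.99990421e+01]), 'force': array([0.76386148, 0.00958235, 0.23414956]), 'torque': array([0.01335445, 0.01865348, 0.02286323]), 'gripper_width': 90.8719500987154}
scene warmer [([302.0, 217.0], 0.56, [534.0, -60.0]), ([200.0, 212.0], 0.21, [497.0, -345.0])]
scene dial_grip [([270.0, 211.0], 0.5, [561.0, -141.0]), ([203.0, 264.0], 0.26, [692.0, -300.0])]
scene pot_rim []
scene lid [([323.0, 194.0], 0.73, [519.0, -1.0]), ([358.0, 157.0], 0.69, [406.0, 107.0]), ([293.0, 159.0], 0.59, [399.0, -75.0])]
scene mat [([200.0, 212.0], 0.89, [495.0, -346.0])]
scene canvas [([433.0, 184.0], 0.96, [453.0, 336.0])]
s
[... 287 characters left out ...]
 [([336.0, 195.0], 0.67, [587.0, -120.0]), ([341.0, 209.0], 0.66, [536.0, -63.0])]
side dial_grip [([348.0, 169.0], 0.67, [555.0, -139.0])]
side pot_rim [([337.0, 195.0], 0.61, [510.0, 1.0])]
side lid [([409.0, 230.0], 0.69, [285.0, 30.0]), ([348.0, 156.0], 0.67, [595.0, -208.0]), ([334.0, 196.0], 0.63, [521.0, -0.0]), ([372.0, 273.0], 0.57, [294.0, 211.0])]
side mat [([389.0, 167.0], 0.81, [514.0, -346.0])]
side canvas [([292.0, 311.0], 0.73, [434.0, 333.0]), ([262.0, 194.0], 0.72, [786.0, -5.0])]
side bowl [([313.0, 163.0], 0.61, [749.0, -243.0])]
side jar [([290.0, 307.0], 0.71, [445.0, 326.0]), ([262.0, 194.0], 0.62, [785.0, -5.0])]
side brush_cup [([219.0, 238.0], 0.92, [757.0, 226.0])]
```

View pics/scene0.png

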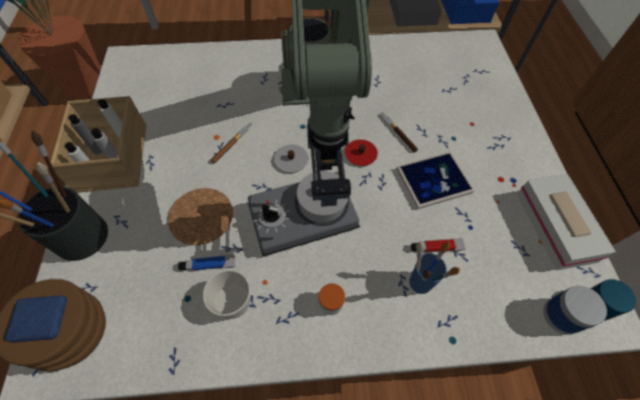

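View pics/side0.png

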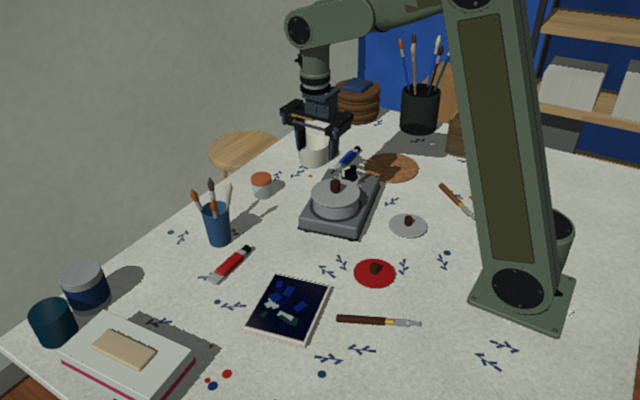

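Pot lid candidates: the grey lid on the pot at scene (323,194), the smaller grey lid on the table at (292,158), and the red lid at (361,152). I choose the one on the pot, the larger grey one. Other things: mat (200,215), canvas (435,180), dial (270,212). I'll move up and over the dial side for a wrist view.

```bash
python3 -m jog '-0.1 -0.04 -0.06 0 0 0; -0.2 -0.07 -0.12 0 0 0; -0.2 -0.07 -0.12 0 0 0; -0.2 -0.07 -0.12 0 0 0; -0.2 -0.07 -0.12 0 0 0; -0.2 -0.07 -0.12 0 0 0' 1
python3 - <<'E'
from h import *
c=cal("wrist"); im=grab_frame("wrist")
for q,z in {"warmer":0,"dial_grip":92,"pot_rim":100,"lid":90,"mat":0}.items():
    print(q,[(np.round(d["location"]).tolist(),round(d["confidence"],2),back(c,d["location"],z).round()[:2].tolist()) for d in tip_of(q,"wrist")[:4]])
save("wrist1.png",im)
E
```

```text
time_s: 1.5
ee_pos: [539.8, -99.6, 274.6]
ee_rot: [-180.0, -0.0, 90.0]
force: [-0.5, 0.5, -0.3]
gripper_width: 91.1
warmer []
dial_grip [([337.0, 212.0], 0.72, [560.0, -142.0])]
pot_rim []
lid [([167.0, 2.0], 0.81, [370.0, 100.0]), ([194.0, 159.0], 0.77, [380.0, -72.0]), ([306.0, 103.0], 0.73, [522.0, -5.0])]
mat [([303.0, 305.0], 0.98, [506.0, -351.0])]
```

View pics/wrist1.png

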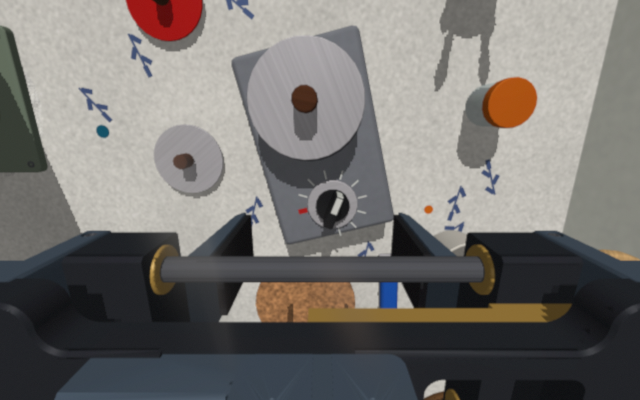

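The wrist view shows the large lid with its knob at (304,98), clearly bigger than the grey look-alike at (188,160); red lid at (165,10); dial at (333,205) with red mark at (303,212). I'll make a rectified crop of the dial to read its angle.

```bash
cat > rect.py <<'E'
from h import *
import sys
def rect(im,c,cx,cy,half,z,s):
    w=np.array([[cx-half,cy+half,z],[cx+half,cy+half,z],[cx+half,cy-half,z],[cx-half,cy-half,z]],float)
    n=2*half*s
    M=cv2.getPerspectiveTransform(proj(c,w).astype(np.float32),np.float32([[0,0],[n,0],[n,n],[0,n]]))
    return cv2.warpPerspective(im,M,(int(n),int(n)),flags=cv2.INTER_CUBIC)
E
python3 - <<'E'
from rect import *
c=cal("wrist"); im=grab_frame("wrist")
A=rect(im,c,560,-140,40,99,7)
ps=np.argwhere((A.min(2)>170)); 
D=cal("scene"); 
for i in range(0,560,70): A[:, i]=A[:, i]//2; A[i]=A[i]//2
save("dial1.png",A)
print(cal("wrist")[0], -cv2.Rodrigues(c[1])[0].T@c[2])
# mat from both: orange-brown mask ellipse
for n,box in (("wrist",None),("scene",(160,180,240,250)),("side",(355,145,430,190))):
    g=im if n=="wrist" else grab_frame(n); h=cv2.cvtColor(g,cv2.COLOR_RGB2HSV)
    d=spot_in("mat",n)[0]; print(n,d, [back(cal(n),((d["rect"][0]+d["rect"][2])/2,(d["rect"][1]+d["rect"][3])/2),8).round(1)])
E
```

```text
[[280.81529694   0.         321.86276788]
 [  0.         280.81529694 197.02017065]
 [  0.           0.           1.        ]] [540.55161662 -24.717831   444.05085639]
wrist {'rect': [253.6, 283.6, 356.4, 324.6], 'confidence': 0.92} [array([ 510.8, -343.4,    8. ])]
scene {'rect': [165.5, 186.0, 233.1, 246.7], 'confidence': 0.91} [array([ 514.4, -344.8,    8. ])]
side {'rect': [363.5, 152.4, 415.7, 183.8], 'confidence': 0.97} [array([ 506., -331.,    8.])]
```

View pics/dial1.png

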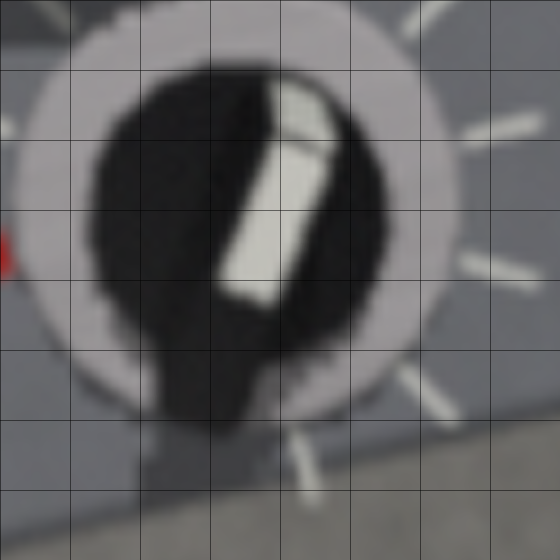

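Rectified dial (10 mm grid): the white stripe runs from (248,290) to (305,140). So the bar points at about 69° with its centre near (557,-141), and the red mark is to the left at (0,255). The pointer must turn about 125° anticlockwise, to ~194°. I'll hover over it, aligned to the bar.

```bash
python3 -m jog '-0.04 0.017 0.05 0 0 0.08; -0.083 0.034 0.12 0 0 0.15; -0.083 0.034 0.19 0 0 0.233; -0.083 0.034 0.25 0 0 0.233; -0.083 0.034 0.25 0 0 0.233; -0.083 0.034 0.25 0 0 0.233; -0.083 0.034 0.25 0 0 0.233' -0.1 20
python3 - <<'E'
from h import *
s=state();print(s["ee_pos"],s["ee_rot"]);c=cal("wrist"); im=grab_frame("wrist")
p=s["ee_pos"]
for q,z in {"dial_grip":92,"lid":90}.items():
    print(q,[(np.round(d["location"]).tolist(),round(d["confidence"],2),back(c,d["location"],z).round()[:2].tolist()) for d in tip_of(q,"wrist")[:4]])
save("w2.png",im)
E
```

```text
time_s: 2.68
ee_pos: [558.4, -141.6, 151.9]
ee_rot: [179.8, -0.0, 69.1]
force: [0.4, 0.2, -0.1]
gripper_width: 47.3
[ 558.36887672 -141.61342956  151.92726977] [ 1.79814787e+02 -2.10970394e-02  6.90732692e+01]
dial_grip [([316.0, 210.0], 0.98, [555.0, -140.0])]
lid [([10.0, 19.0], 0.91, [400.0, 75.0]), ([130.0, 206.0], 0.9, [407.0, -80.0]), ([211.0, 61.0], 0.61, [523.0, -2.0])]
```

View pics/w2.png

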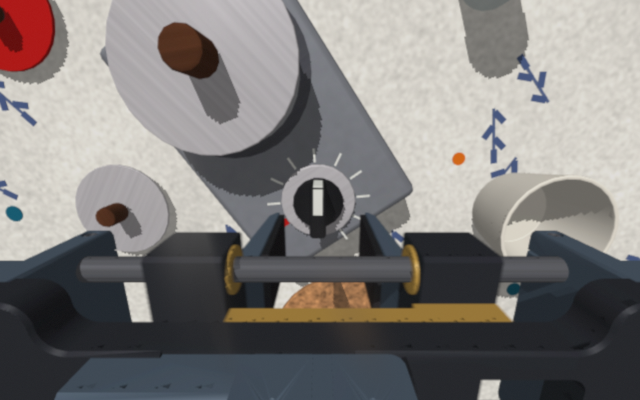

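The bar is upright in the view at (318,200), between the fingers, with the offset 2–3 mm. Descending to z=95 and gripping.

```bash
python3 -m jog '0 -0.005 0.06 0 0 0; 0 -0.005 0.114 0 0 0; 0 -0.005 0.114 0 0 0; 0 -0.005 0.114 0 0 0; 0 -0.005 0.114 0 0 0' && python3 -m jog '0 0 0 0 0 0; 0 0 0 0 0 0; 0 0 0 0 0 0; 0 0 0 0 0 0; 0 0 0 0 0 0; 0 0 0 0 0 0; 0 0 0 0 0 0' -1 20
```

```text
time_s: 3.25
ee_pos: [557.8, -141.0, 97.5]
ee_rot: [179.5, -0.0, 69.1]
force: [-0.4, -1.0, 0.3]
gripper_width: 41.3
time_s: 3.83
ee_pos: [555.3, -140.1, 97.8]
ee_rot: [179.9, -0.0, 69.1]
force: [-6.4, 2.5, 5.9]
gripper_width: 13.4
```

Gripped (13.4 mm ≈ the bar's 14). Turning anticlockwise, first part as a check.

```bash
python3 -m jog '0 0 0 0 0 -0.07; 0 0 0 0 0 -0.14; 0 0 0 0 0 -0.21; 0 0 0 0 0 -0.28; 0 0 0 0 0 -0.35; 0 0 0 0 0 -0.42; 0 0 0 0 0 -0.49; 0 0 0 0 0 -0.56; 0 0 0 0 0 -0.63; 0 0 0 0 0 -0.7;0 0 0 0 0 -0.7; 0 0 0 0 0 -0.7'; python3 -c "
from h import *
s=state();print(s['torque'],s['qpos'])"
```

```text
time_s: 4.83
ee_pos: [553.8, -140.2, 97.9]
ee_rot: [-180.0, -0.0, 131.9]
force: [-5.5, -1.3, 3.7]
gripper_width: 13.6
[-0.07907398  1.06089713  0.05979526] [-1.53452800e+01  2.35824192e+01  9.97570944e+01 -2.91332803e-02
  5.66907758e+01 -5.72620574e+01]
```

```bash
python3 -m jog '0 0 0 0 0 -0.07; 0 0 0 0 0 -0.14; 0 0 0 0 0 -0.21; 0 0 0 0 0 -0.28; 0 0 0 0 0 -0.35; 0 0 0 0 0 -0.42; 0 0 0 0 0 -0.49; 0 0 0 0 0 -0.56; 0 0 0 0 0 -0.63; 0 0 0 0 0 -0.67;0 0 0 0 0 -0.67; 0 0 0 0 0 -0.67'; python3 -c "
from h import *
s=state();print(s['torque'],s['qpos'])"; python3 -m jog '0 0 0 0 0 -0.03; 0 0 0 0 0 -0.06; 0 0 0 0 0 -0.09; 0 0 0 0 0 -0.09; 0 0 0 0 0 -0.09' ; python3 -c "
from h import *
s=state();print(s['torque'])"
```

```text
time_s: 5.83
ee_pos: [553.2, -141.4, 97.9]
ee_rot: [-179.9, -0.1, -167.9]
force: [-3.5, -3.4, 1.2]
gripper_width: 13.5
[-0.57799065  0.69288923  0.07648445] [ -15.39604342   23.57785826   99.76399421   -0.19240745   56.71198647
 -117.4085991 ]
time_s: 6.25
ee_pos: [553.2, -141.5, 97.9]
ee_rot: [-179.9, -0.1, -160.0]
force: [-2.6, -1.6, 1.4]
gripper_width: 14.6
[-0.0972272   0.44994343 -0.81055016]
```

The torque about z jumped to -0.8 N m at yaw ~195–200°: end stop reached. Releasing, lifting and checking.

```bash
python3 -m jog '0 0 0 0 0 0; 0 0 0 0 0 0; 0 0 0 0 0 0; 0 0 0 0 0 0' -0.1 && python3 -m jog '0 0 -0.08 0 0 0; 0 0 -0.16 0 0 0; 0 0 -0.24 0 0 0;  0 0 -0.3 0 0 0;  0 0 -0.3 0 0 0; 0 0 -0.3 0 0 0'
python3 - <<'E'
from rect import *
c=cal("wrist"); im=grab_frame("wrist")
for q,z in {"dial_grip":92,"lid":90,"mat":0}.items():
    print(q,[(np.round(d["location"]).tolist(),round(d["confidence"],2),back(c,d["location"],z).round()[:2].tolist()) for d in tip_of(q,"wrist")[:4]])
A=rect(im,c,540,-70,120,99,2.3)
save("w3.png",np.hstack([A,cv2.resize(rect(im,c,555,-140,30,99,4),(240,552))*0+0 if 0 else A[:, :1]]))
save("w3full.png",im)
E
```

```text
time_s: 6.58
ee_pos: [553.7, -141.4, 98.0]
ee_rot: [-179.9, -0.1, -160.0]
force: [0.3, 0.5, 0.3]
gripper_width: 38.3
time_s: 7.08
ee_pos: [554.9, -141.2, 250.1]
ee_rot: [-179.7, 0.2, -160.0]
force: [0.1, 0.1, -0.2]
gripper_width: 41.1
dial_grip [([322.0, 184.0], 0.83, [555.0, -141.0])]
lid [([439.0, 197.0], 0.82, [522.0, -2.0]), ([564.0, 86.0], 0.58, [362.0, 70.0])]
mat [([200.0, 92.0], 0.85, [510.0, -342.0])]
```

View pics/w3.png

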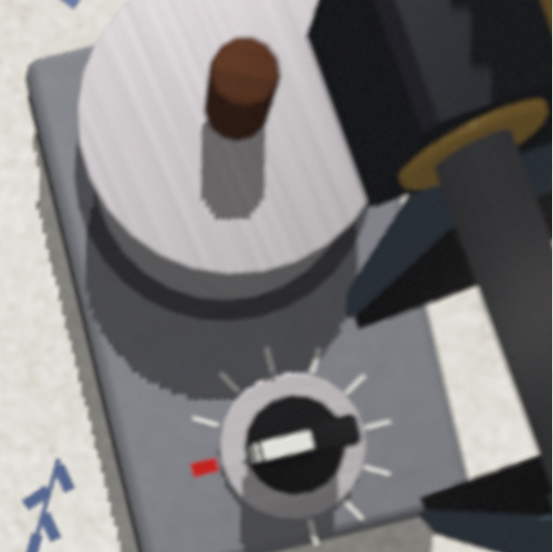

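The pointer stripe at (250–315,445) points at the red mark at (205,467), in line with the housing's x axis, and the lid is still on. Next, over the lid (522,-3), turning the wrist back.

```bash
python3 -m jog '0 0.07 0 0 0 0.075; -0.016 0.14 0 0 0 0.15; -0.032 0.21 0 0 0 0.225; -0.032 0.282 0 0 0 0.3; -0.032 0.282 0 0 0 0.375; -0.032 0.282 0 0 0 0.45; -0.032 0.282 0 0 0 0.525; -0.032 0.282 0 0 0 0.6; -0.032 0.282 0 0 0 0.675; -0.032 0.282 0 0 0 0.75; -0.032 0.282 0 0 0 0.825; -0.032 0.282 0 0 0 0.9; -0.032 0.282 0 0 0 0.975; -0.032 0.282 0 0 0 1.0; -0.032 0.282 0 0 0 1.0; -0.032 0.282 0 0 0 1.0' 0.3
python3 - <<'E'
from rect import *
print(state()["ee_pos"],state()["ee_rot"]);c=cal("wrist"); im=grab_frame("wrist")
print([(np.round(d["location"]).tolist(),round(d["confidence"],2),back(c,d["location"],90).round(1)[:2].tolist()) for d in tip_of("lid","wrist")[:4]])
h=cv2.cvtColor(im,cv2.COLOR_RGB2HSV); m=((h[...,0]<15)&(h[...,1]>110)&(h[...,2]>20)).astype(np.uint8)
n,l,st,ce=cv2.connectedComponentsWithStats(m)
print([(st[i].tolist(),ce[i].round().tolist(),back(c,ce[i],139).round(1)[:2].tolist()) for i in range(1,n) if st[i,4]>100])
save("w4.png",im)
E
```

```text
time_s: 8.62
ee_pos: [519.3, -2.8, 244.9]
ee_rot: [-179.6, -0.1, 110.0]
force: [-1.1, 1.0, -0.4]
gripper_width: 59.1
[519.3398444   -2.77181873 244.87704135] [-1.79623590e+02 -5.27214267e-02  1.10048224e+02]
[([221.0, 26.0], 0.89, [364.0, 119.2]), ([326.0, 185.0], 0.87, [523.1, -0.3]), ([190.0, 179.0], 0.86, [370.5, -48.9])]
[([179, 0, 80, 68, 4567], [219.0, 30.0], [382.9, 108.0]), ([484, 0, 33, 19, 400], [500.0, 7.0], [605.4, 207.5]), ([600, 79, 31, 5, 115], [615.0, 81.0], [732.1, 191.0]), ([312, 180, 25, 29, 546], [324.0, 194.0], [520.9, -0.0]), ([485, 223, 46, 34, 888], [511.0, 238.0], [721.9, 23.4])]
```

View pics/w4.png

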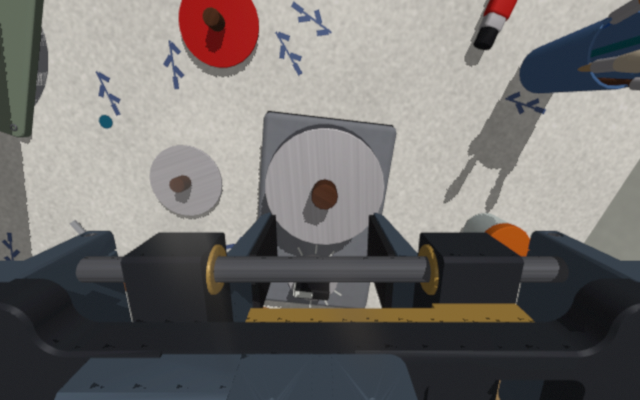

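The knob is centred between the fingers at (324,194), measured at (521,-0.5). Descending to z≈132 and gripping.

```bash
python3 -m jog '0.003 0.004 0.08 0 0 0; 0.003 0.004 0.15 0 0 0; 0.003 0.004 0.2 0 0 0; 0.003 0.004 0.228 0 0 0; 0.003 0.004 0.228 0 0 0; 0.003 0.004 0.228 0 0 0; 0.003 0.004 0.228 0 0 0' && python3 -m jog '0 0 0 0 0 0; 0 0 0 0 0 0; 0 0 0 0 0 0; 0 0 0 0 0 0; 0 0 0 0 0 0; 0 0 0 0 0 0; 0 0 0 0 0 0; 0 0 0 0 0 0' -1 25
```

```text
time_s: 9.3
ee_pos: [521.2, -0.9, 132.4]
ee_rot: [-179.8, 0.0, 110.0]
force: [-0.4, 0.4, 0.4]
gripper_width: 59.3
time_s: 9.97
ee_pos: [521.1, -1.0, 132.8]
ee_rot: [-179.8, 0.0, 110.1]
force: [-1.7, -0.5, 3.9]
gripper_width: 26.9
```

```bash
python3 -m jog '0 0 -0.02 0 0 0; 0 0 -0.04 0 0 0; 0 0 -0.07 0 0 0; 0 0 -0.1 0 0 0; 0 0 -0.13 0 0 0; 0 0 -0.16 0 0 0; 0 0 -0.18 0 0 0; 0 0 -0.18 0 0 0; 0 0 -0.18 0 0 0'
python3 - <<'E'
from h import *
print(state()["ee_pos"])
for n in ("scene","side"):
    im=grab_frame(n);c=cal(n)
    print(n,[(back(c,d["location"],0).round()[:2].tolist(),round(d["confidence"],2)) for d in tip_of("mat",n)[:1]])
    # mat ellipse by colour
    x0,y0,x1,y1=[int(v) for v in spot_in("mat",n)[0]["rect"]]
    h=cv2.cvtColor(im,cv2.COLOR_RGB2HSV); m=np.zeros(im.shape[:2],np.uint8)
    s=np.s_[y0-3:y1+4,x0-3:x1+4]; hs=h[s]; m[s]=((hs[...,0]<22)&(hs[...,1]>70))*255
    m=cv2.morphologyEx(m,cv2.MORPH_CLOSE,np.ones((5,5)))
    k=max(cv2.findContours(m,0,1)[0],key=cv2.contourArea); hull=cv2.convexHull(k).reshape(-1,2)
    w=np.array([back(c,p,8)[:2] for p in hull],np.float32)
    print(n,cv2.minEnclosingCircle(w),w.min(0),w.max(0))
    save(n+"5.png",im)
E
```

```text
time_s: 10.72
ee_pos: [521.6, -0.8, 223.2]
ee_rot: [-179.8, 0.0, 110.1]
force: [-0.1, 0.9, -1.8]
gripper_width: 26.7
[521.59390138  -0.79303533 223.16436905]
scene [([512.0, -338.0], 0.58)]
scene ((510.4840393066406, -341.924560546875), 90.06403350830078) [ 422.96088 -430.32834] [ 599.3455  -251.86234]
side [([518.0, -353.0], 0.93)]
side ((506.2085876464844, -339.5615539550781), 92.20580291748047) [ 417.0427  -430.83292] [ 594.6131  -249.21059]
```

View pics/scene5.png

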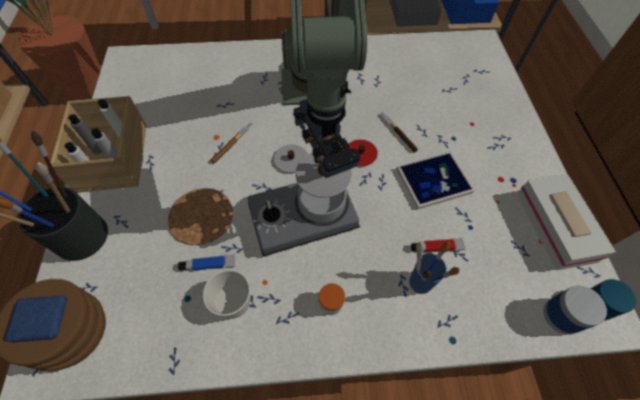

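The pot stands open at (323,200), the lid hangs from the gripper, and the cork mat at (200,216) is clear; mat centre ≈ (509,-341), radius 90 as given. Carrying the lid over.

```bash
python3 -m jog '-0.02 -0.008 0 0 0 0; -0.06 -0.024 0 0 0 0; -0.11 -0.045 0 0 0 0; -0.16 -0.065 0 0 0 0; -0.21 -0.085 0 0 0 0; -0.26 -0.106 0 0 0 0; -0.31 -0.126 0 0 0 0; -0.36 -0.146 0 0 0 0; -0.41 -0.167 0 0 0 0; -0.46 -0.187 0 0 0 0; -0.51 -0.207 0 0 0 0; -0.56 -0.228 0 0 0 0; -0.6 -0.244 0 0 0 0; -0.62 -0.252 0 0 0 0; -0.63 -0.256 0 0 0 0; -0.63 -0.256 0 0 0 0; -0.63 -0.256 0 0 0 0'
```

```text
time_s: 12.43
ee_pos: [508.6, -339.8, 222.3]
ee_rot: [-179.7, -0.1, 110.1]
force: [-0.0, -0.4, -1.5]
gripper_width: 26.9
```

```bash
python3 -m jog '0 0 0.02 0 0 0; 0 0 0.06 0 0 0; 0 0 0.11 0 0 0; 0 0 0.16 0 0 0; 0 0 0.21 0 0 0; 0 0 0.25 0 0 0; 0 0 0.28 0 0 0; 0 0 0.3 0 0 0; 0 0 0.315 0 0 0; 0 0 0.325 0 0 0; 0 0 0.334 0 0 0; 0 0 0.334 0 0 0; 0 0 0.334 0 0 0'
python3 -m jog '0 0 0.003 0 0 0; 0 0 0.006 0 0 0; 0 0 0.009 0 0 0; 0 0 0.009 0 0 0; 0 0 0.009 0 0 0'
```

```text
time_s: 13.52
ee_pos: [508.0, -340.0, 55.9]
ee_rot: [-179.7, -0.0, 110.1]
force: [-0.6, 0.5, -2.4]
gripper_width: 26.7
time_s: 13.93
ee_pos: [507.9, -340.1, 51.4]
ee_rot: [-179.7, -0.0, 110.1]
force: [-0.7, -1.0, -1.1]
gripper_width: 26.9
```

```bash
python3 -m jog '0 0 0.002 0 0 0; 0 0 0.004 0 0 0; 0 0 0.004 0 0 0; 0 0 0.004 0 0 0'
```

```text
time_s: 14.27
ee_pos: [508.1, -340.2, 50.8]
ee_rot: [-179.8, -0.0, 110.0]
force: [-1.3, 1.3, 5.5]
gripper_width: 27.0
```

Contact with the mat (force +5.5 N, at the expected height of 50.8). Releasing and retreating.

```bash
python3 -m jog '0 0 0 0 0 0; 0 0 0 0 0 0; 0 0 0 0 0 0; 0 0 0 0 0 0; 0 0 0 0 0 0' 0.2 && python3 -m jog '0 0 -0.04 0 0 0; 0 0 -0.1 0 0 0; 0 0 -0.18 0 0 0; 0 0 -0.26 0 0 0; 0 0 -0.32 0 0 0; 0.1 0 -0.4 0 0 0; 0.2 0 -0.4 0 0 0; 0.2 0 -0.4 0 0 0; 0.2 0 -0.4 0 0 0; 0.2 0 -0.4 0 0 0'
python3 - <<'E'
from h import *
ims=[]
for n,z in (("scene",18),("side",18),("wrist",18)):
    im=grab_frame(n);c=cal(n)
    print(n,[(back(c,d["location"],8).round()[:2].tolist(),round(d["confidence"],2)) for d in tip_of("lid",n)[:4]])
    ims.append(im)
save("end.png",cv2.resize(np.hstack([cv2.resize(ims[0][130:320,150:480],None,fx=1.6,fy=1.6),cv2.resize(ims[1][100:290,220:440],None,fx=1.6,fy=1.6)]),None,fx=.9,fy=.9))
save("endw.png",ims[2])
E
```

```text
time_s: 14.68
ee_pos: [508.2, -340.2, 50.7]
ee_rot: [-179.8, -0.0, 110.1]
force: [0.4, 0.8, 0.1]
gripper_width: 54.1
time_s: 15.52
ee_pos: [474.6, -245.2, 251.5]
ee_rot: [-179.8, 0.1, 110.1]
force: [0.6, 0.4, 0.1]
gripper_width: 54.6
scene [([505.0, -345.0], 0.88), ([333.0, 129.0], 0.88), ([334.0, -74.0], 0.74)]
side [([326.0, -72.0], 0.83), ([511.0, -340.0], 0.72), ([433.0, 333.0], 0.16)]
wrist [([506.0, -338.0], 0.92), ([338.0, -87.0], 0.71)]
```

View pics/end.png

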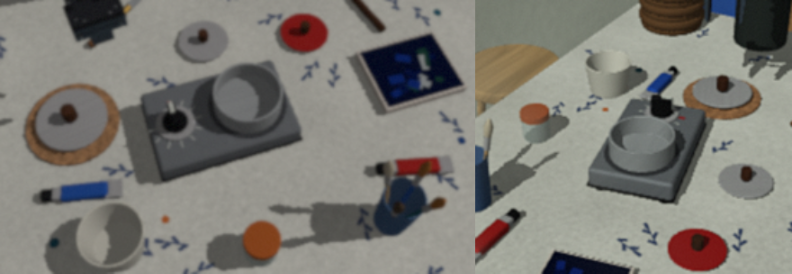

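View pics/endw.png

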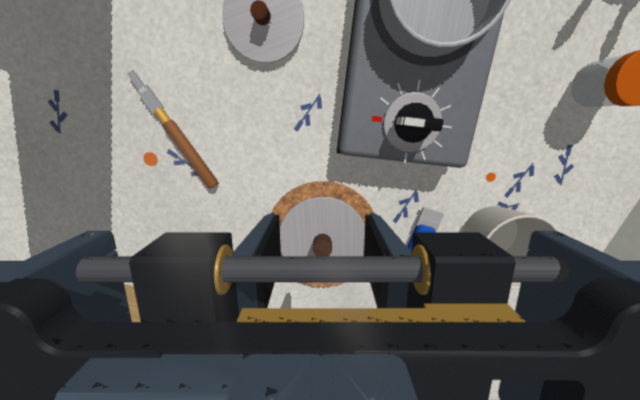

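The lid lies flat in the middle of the mat (left crop (70,120), right crop (723,92)). The dial points at the red mark (wrist view (400,120) → (376,119)), and the other things are where they were.

```bash
python3 -c "
from workcell import *
print(job_done())"
```

```text
the job is handed in; nothing more can be done
None
```

The job is done and handed in after about 16 s of robot time; no verdict was reported.

- **Dial:** I turned it about 125° anticlockwise until it met its end stop, with the wrist torque jumping to about 0.8 N m. The lid was still on. The last pictures show the pointer at the red mark. The dial's angle itself cannot be read out, so I relied on the torque and the pictures.
- **Lid:** I lifted it by its knob and lowered it onto the mat, where contact came at the expected height (50.8 mm TCP). The force was 5.5 N before I let go. The last pictures show it lying flat with the knob up. The three cameras put it at about (505–511, -338 to -345), against a mat centre of about (509, -341), so it is within roughly 6 mm of the middle.
- **Mat estimates:** Single readings of the mat's centre disagreed by up to about 20 mm. I used the circle fits, which agreed to about 4 mm and matched the mat's given radius.
- **Surroundings:** The canvas was not approached, and by eye the other things look unmoved; I did not re-measure their positions. At hand-in the gripper was about 250 mm up and touching nothing.

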